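Set the brake screw of a bench magnifier

TASK

Swing the bench magnifier's arm by its blue grip until the lens is centred over the petri dish on the black pad. Then screw the knurled thumbscrew on top of the post down clockwise until it seats, back it off a quarter turn, and finish with the fingers still gripping the thumbscrew there, so that the lock nut under it can be set. Keep the lens over the dish and do not shift the dish or the other things on the bench.

Things in the scene. Friction and masses are not known exactly. Their poses are not given: they have to be found in the camera images.
- pivot (a point): point on the upright axis of the magnifier's fixed stand (round grey foot 92 mm across, 22 mm high; steel post), 91 mm above the bench; arm and thumbscrew turn about this axis. Its x axis points along the arm to the lens when swing_arm reads 0, z up. A shelf hangs over the back of the bench: front edge at x = 0.60 m, 0.61 m up, a bar under it at x = 0.69 m, 0.56 m up; keep the wrist clear
- lens_center (a point): centre of the round magnifier lens (black frame, 87 mm across, 12 mm thick) on the swing arm, 100 mm from the pivot axis and 91 mm above the bench; it moves with the arm
- blue_grip (a point): grip point of the blue upright grip on the outer edge of the lens frame: a round peg 14 mm in diameter, standing free from 96 to 139 mm above the bench; this point is on its axis, 120 mm above the bench, 150 mm from the pivot axis on the line from pivot through lens
- swing_arm (a joint): angle of the swing arm about the post, rad, counter-clockwise from above positive, range -1.5 to 1.5. The joint is stiff (about 3 N at the blue grip moves it) and stays where it is left
- screw_head (a point): middle of the knurled steel head of the thumbscrew on top of the post: a round head 33 mm in diameter, 30 mm high (117 to 147 mm above the bench), with a white line on its top; this point is on its axis, 135 mm above the bench. The arm's black hub (40 mm across) lies below it, its top at 105 mm
- thumbscrew (a joint): turn of the thumbscrew, rad: 0 is fully seated against a hard stop, grows as it is unscrewed (counter-clockwise from above). It stays at its height, turns with light friction (0.06 N m) and stays where it is left. It starts about 1.9 to 2.7 rad unscrewed
- dish_center (a point): middle of the petri dish, 58 mm across, 15 mm high, standing on a round black pad (76 mm across, 3 mm thick) that lies on the bench under the lens's path; the lens can be swung exactly over it (within 2 mm)
- timer: bystander: white bench timer, 62 x 66 x 21 mm, origin at the centre of its underside
- marker: bystander: marker pen with blue cap, 135 mm long, 17 mm thick, lying on the bench, origin under its centre
- forceps: bystander: steel forceps, 119 mm long, lying on the bench, origin under its centre
- coverslip_box: bystander: small pale box, 30 x 30 x 14 mm, origin at the centre of its underside
- microtube_4: bystander: small pale green tube, 41 mm long, 13 mm thick, lying on the bench
There are look-alikes about, which are no part of the job. Leave any turquoise look-alike of the part that bears dish_center alone.

How it is judged:
On the way, in this order (a step that is already met when the one before it is completed fails the run):
1. the lens is over the dish, its centre within 12 mm of the dish's centre seen from above (horizontal distance between lens_center and dish_center below 0.012 m), for 0.2 s.
2. the thumbscrew is screwed down to its seat (within 0.08 rad) with the lens still over the dish (value of joint thumbscrew below 0.08 rad and horizontal distance between lens_center and dish_center below 0.015 m), for 0.2 s.
At the end, for the whole second after the job is handed in: the thumbscrew is a quarter turn (1.57 rad, within 0.25 rad) back from its seat and still, the fingers hold its head with more than 2 N, and the lens is over the dish, centres within 15 mm seen from above (value of joint thumbscrew between 1.32 and 1.82 rad and velocity of joint thumbscrew between -0.05 and 0.05 rad/s and contact force between the fingers and thumbscrew above 2 N and horizontal distance between lens_center and dish_center below 0.015 m); the arm keeps its last pose, push and grip.
It fails at once if the dish is shifted by more than 10 mm (distance of dish_center from where it was at the start of the episode above 0.01 m).
It fails at once if a bystander is shifted by more than 20 mm (distance of any of timer, marker, forceps, coverslip_box, microtube_4 from where it was at the start of the episode above 0.02 m).
It also fails if it takes over 61 s, if anything falls off the work surface, if the arm or the gripper's body presses on something with over 40 N, if the wrist force passes 120 N, or if a joint passes its speed limit or range.

ROBOT

A 7-joint arm with a two-finger parallel gripper is mounted at the origin on a cart in front of the work surface, level with it; the furniture and walls round the work are solid. World frame = base frame: x ahead of the robot, y to its left, z up, the work surface at z = 0. Lengths are in m, angles in rad, forces in N, time in s.
With the tool pointing down it reaches from about 0.425 to 0.825 m from the base axis. Payload 3.6 kg.
Tool frame: the origin (TCP) lies between the finger pads; the fingertips stand 22 mm ahead of it and the grasp point (between the pads) lies 3 mm ahead of it (arm.tip_reach is the distance from the TCP to the fingertips, in m); z points along the fingers, y is the direction in which the jaws open and shut (so a half turn about z gives the same grasp; the last joint's range is limited). The gripper opens to 93 mm and grips with 3 to 60 N. Pads are 15 mm wide; open, the fingers measure 128 mm over their backs; the gripper's body (75 mm by 188 mm) begins 65 mm behind the grasp point.
Start: joints at [-1.216, 0.615, -0.013, 1.423, 0.008, 1.103, -0.04], TCP at [0.242, 0.603, 0.241] pointing down, gripper open.
Joint ranges: [-3.12, 3.12], [-0.3, 2.06], [-1.34, 1.32], [0.26, 2.42], [-1.36, 4.5], [0.01, 1.98], [-2.84, 2.84]. Speed limits (rad/s): [2.79, 2.79, 3.14, 3.14, 3.14, 3.14, 3.14].

INTERFACE

Orientations are given as a unit quaternion [x, y, z, w].
In Python, from cell import sensors, optics, order, arm gives the robot as it stands.
- The arm moves only by the shell command python3 -m pendant 'ROWS' [OPENING] [FORCE]. ROWS is JSON, a list of rows, each a list of 2 entries, a list of its own where there are three numbers: the shift along the tool's x, y, z in m, then the turn about the tool's z in rad. In form: [[[dx, dy, dz], yaw], ...]. A call has 1 to 5 rows; each row is the pose to reach, as a shift and turn from the pose commanded when the call began, along the tool's axes at that moment; what a row does not reach only later rows make up. A row lasts 1/8 s, in which the tool goes at most 62.5 mm and 10.7 degrees, less where a joint would pass 70% of its speed; a pose out of reach is approached as far as the arm can. A call with a gripper value outside its range is refused whole. OPENING is the gripper command: -1 is shut, 1 is fully open, values between are in proportion, set as the call begins (- or left out, the last holds). The fingers move at their own pace and stop on an object; FORCE is the grip in N (left out, the last holds). Time passes only in rows, so rows that repeat a pose let the fingers close. It gives the time, the measured TCP pose, the force and the opening at its end, in the units of the state.
- sensors.state(): the state, without advancing time (a new reading comes with each control period).
- optics.snapshot(name): name is "side" or "top" or "wrist"; returns the picture (480x640x3 uint8, red, green, blue); there is no depth.
- optics.camera_info(name): a dict with "fovy" (degrees; the focal length in pixels is half the picture's height over the tangent of half this angle, whatever the lens; pixels are square), "cx", "cy" (the principal point, pixels), "rvec" (rotation vector, rad) and "tvec" (3), from world to camera coordinates, as OpenCV has them. Camera axes: x right, y down, z forward; pixel columns grow to the right and rows downward; lengths in m; the calibration is good to about 2 mm. A picture is of the moment at which its call begins: read the wrist's pose just before it. camera_info takes no time and is no camera call; for the wrist camera it gives the pose at the moment of the call.
- order.sign_off(): hands the job in, once; it reports no verdict.
The state is a dict: "time": time; "q": joint angles; "qd": joint speeds; "joint_torque": joint torques, N m; "tool_pos": TCP position; "tool_rot": TCP orientation; "force": force on the tool from outside, world axes, zero at the start; "ft_torque": the same for the moment, N m; "finger_gap": opening from 0.0 (shut) to 1.0 (fully open).
Only numpy, scipy, OpenCV 4.12 (cv2) and the standard library are available. Lean on these libraries where they do the work, as an engineer would, in place of code of your own. Each camera call takes 0.05 s, during which the arm holds its last target.

## Working session

There is one attempt and no reset: what is moved stays moved. The work goes in short steps, Python scripts to look and compute and a shell command to move; the robot and the scene stay as the last step left them, time stands still between calls to the robot, and variables do not carry over. Pictures are saved under pics/ and viewed, and the job is handed in when it is done.

```bash
ls; mkdir -p pics; cat > h.py <<'E'
import numpy as np, cv2
from cell import sensors, optics, order, arm
def save(name,fn):
    ci=optics.camera_info(name); im=optics.snapshot(name)
    cv2.imwrite('pics/'+fn+'.png',im[:,:,::-1]); np.save('pics/'+fn+'.npy',im)
    import pickle; pickle.dump(ci,open('pics/'+fn+'.pkl','wb')); return im,ci
def load(fn):
    import pickle; return np.load('pics/'+fn+'.npy'),pickle.load(open('pics/'+fn+'.pkl','rb'))
def K(ci):
    f=240/np.tan(np.radians(ci['fovy'])/2); return np.array([[f,0,ci['cx']],[0,f,ci['cy']],[0,0,1.]])
def ray(ci,px):
    R=cv2.Rodrigues(np.array(ci['rvec'],float))[0]; t=np.array(ci['tvec'],float).ravel()
    d=R.T@(np.linalg.inv(K(ci))@np.array([px[0],px[1],1.])); return -R.T@t,d/np.linalg.norm(d)
def plane(ci,px,z):
    o,d=ray(ci,px); return o+d*(z-o[2])/d[2]
def tri(l):
    A=np.zeros((3,3));b=np.zeros(3)
    for ci,px in l:
        o,d=ray(ci,px);P=np.eye(3)-np.outer(d,d);A+=P;b+=P@o
    p=np.linalg.solve(A,b); return p,[np.linalg.norm((np.eye(3)-np.outer(ray(c,x)[1],ray(c,x)[1]))@(p-ray(c,x)[0])) for c,x in l]
def proj(ci,p):
    return cv2.projectPoints(np.array([p],float),np.array(ci['rvec'],float),np.array(ci['tvec'],float),K(ci),None)[0].ravel()
E
python3 - <<'E'
from h import *
print(sensors.state())
for n in ['side','top','wrist']:
    im,ci=save(n,n+'0'); print(n,ci)
E
```

```text
pics
{'time': 0.0, 'q': array([-1.21554182,  0.61590825, -0.01264374,  1.42492903,  0.00813128,
        1.10340742, -0.04041583]), 'qd': array([ 8.05850596e-04, -3.44290792e-05,  1.13976684e-03, -1.97147520e-04,
       -1.23843696e-03,  9.69420284e-04, -1.37734756e-03]), 'joint_torque': array([ 2.44243583e-04, -4.58934438e+01,  2.09222166e-01, -1.65743262e+01,
       -6.11203001e-02,  2.05216196e-02,  2.36625765e-04]), 'tool_pos': array([0.24186087, 0.602512  , 0.23947819]), 'tool_rot': array([ 1.89677221e-01,  9.81845640e-01, -1.28163140e-03, -2.21831076e-04]), 'force': array([ 0.49864934,  0.44273989, -0.349151  ]), 'ft_torque': array([-0.03057082, -0.01546987,  0.00772322]), 'finger_gap': 0.9979704415142575}
side {'fovy': 54.71284686911312, 'cx': 316.1015961670764, 'cy': 242.4216375008402, 'rvec': array([ 1.98736839, -0.12138272,  0.09677232]), 'tvec': array([-0.51519883,  0.12849884,  0.94394018])}
top {'fovy': 49.70015545963127, 'cx': 316.887286454051, 'cy': 234.83366938392174, 'rvec': array([ 2.16640688, -2.13750091,  0.13848523]), 'tvec': array([0.03422839, 0.55380299, 1.2318497 ])}
wrist {'fovy': 71.1476761215057, 'cx': 321.56400076454054, 'cy': 234.1717556425725, 'rvec': array([-2.38997215, -1.61656703, -0.2389507 ]), 'tvec': array([-0.64942432, -0.03429507,  0.39152672])}
```

View pics/side0.png

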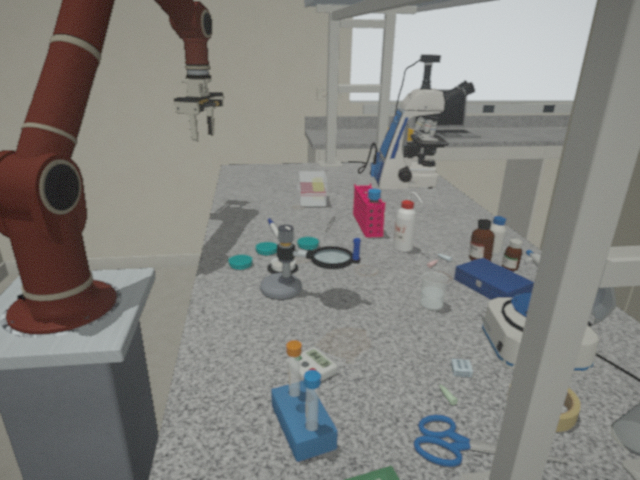

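View pics/top0.png

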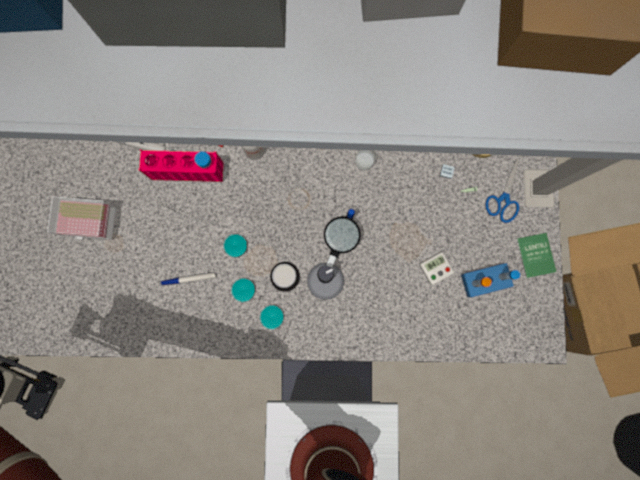

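View pics/wrist0.png

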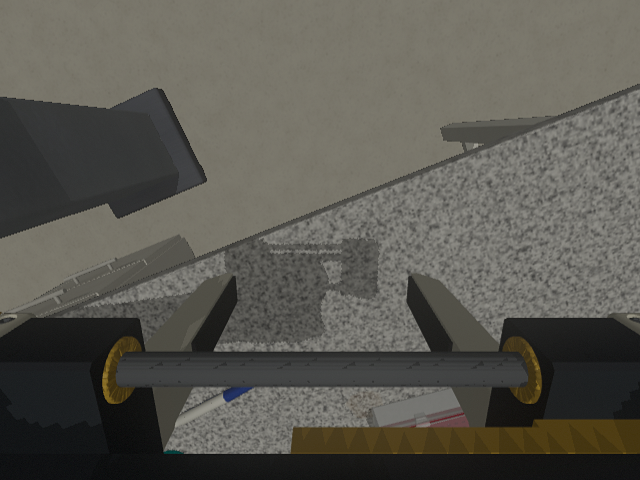

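Top view: the stand is at about (325,281), the lens at (342,235), and the blue grip at (351,213). The white dish on the black pad is at (285,276). Three turquoise look-alikes sit at (235,245), (243,290) and (272,317). I'll check the choice in one close crop.

```bash
python3 - <<'E'
from h import *
a,_=load('top0'); b,_=load('side0')
A=cv2.resize(a[195:345,215:385],None,fx=4,fy=4,interpolation=cv2.INTER_CUBIC)[:590]
B=cv2.resize(b[200:310,220:380],None,fx=5,fy=5,interpolation=cv2.INTER_CUBIC)
cv2.imwrite('pics/ctop.png',A[:,:,::-1]);cv2.imwrite('pics/cside.png',B[:,:,::-1])
E
```

```text
(no output)
```

View pics/ctop.png

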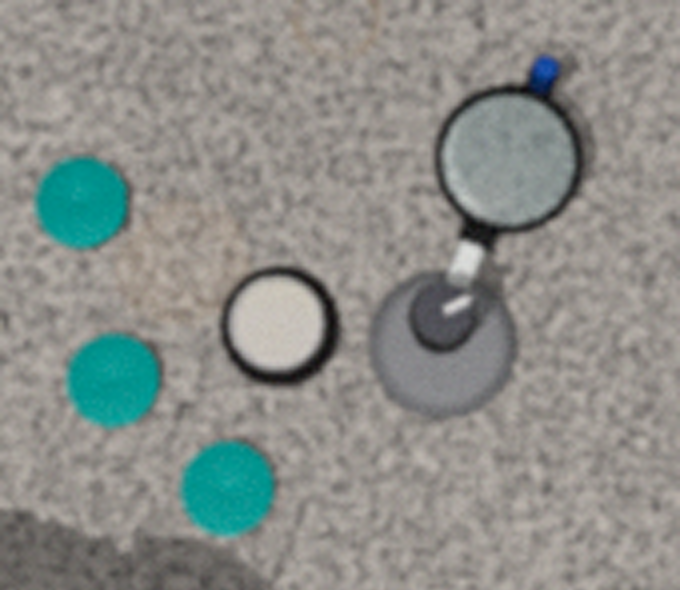

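View pics/cside.png

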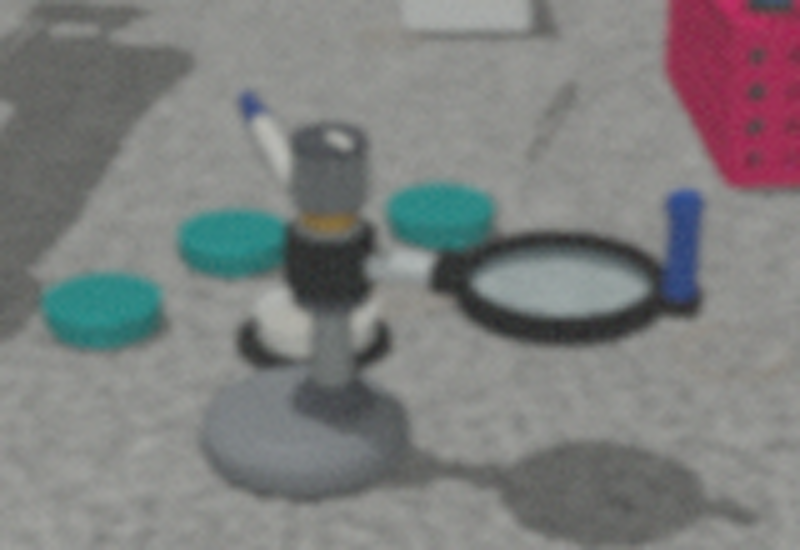

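The crops confirm the choice. The dish is the white disc on the black pad at top (284,276), the screw head has its white line at (326,273), and the blue peg is at (351,212). Next I'll measure these from both views.

```bash
python3 - <<'E'
from h import *
a,ca=load('top0'); b,cb=load('side0')
def blob(im,m,roi):
    x0,y0,x1,y1=roi; mm=np.zeros(m.shape,np.uint8); mm[y0:y1,x0:x1]=m[y0:y1,x0:x1]
    n,l,s,c=cv2.connectedComponentsWithStats(mm); i=1+np.argmax(s[1:,4]); return l==i,s[i],c[i]
def hsv(im): return cv2.cvtColor(im,cv2.COLOR_RGB2HSV)
ha,hb=hsv(a),hsv(b)
blue=lambda h:((h[...,0]>105)&(h[...,0]<130)&(h[...,1]>130)).astype(np.uint8)
_,s,c=blob(a,blue(ha),(340,200,362,225)); print('top grip',s,c)
_,s2,c2=blob(b,blue(hb),(345,230,370,270)); print('side grip',s2,c2)
print(tri([(ca,c),(cb,c2)]))
for z in(.139,.12): print('grip top-ray z',z,plane(ca,c,z))
# dish white
g=a.astype(int).sum(2)/3
w=((ha[...,1]<50)&(g>175)).astype(np.uint8)
_,s,cd=blob(a,w,(265,255,305,300)); print('dish',s,cd,plane(ca,cd,.018), 'diam', np.linalg.norm(plane(ca,cd+[s[2]/2,0],.018)-plane(ca,cd-[s[2]/2,0],.018)))
k=(g<70).astype(np.uint8); _,s,c=blob(a,k,(262,255,305,300)); print('pad',s,c,plane(ca,[s[0]+s[2]/2-.5,s[1]+s[3]/2-.5],.003))
# lens glass bbox
gl=((ha[...,1]>15)&(ha[...,0]>75)&(ha[...,0]<100)&(g>110)).astype(np.uint8)
_,s,cl=blob(a,gl,(322,210,362,255)); print('lens',s,cl,plane(ca,cl,.091))
# screw head dark disc
k=((g<92)).astype(np.uint8); _,s,c=blob(a,k,(315,262,336,286)); print('head',s,c,plane(ca,c,.147))
# foot
f=((g>85)&(g<125)&(ha[...,0]>105)&(ha[...,0]<135)).astype(np.uint8)
_,s,c=blob(a,f,(300,255,350,305)); print('foot',s,plane(ca,[s[0]+s[2]/2-.5,s[1]+s[3]/2-.5],.022))
for p in [(325.7,273.5)]: print(plane(ca,p,.147))
for q in [(286,229)]: 
  print(tri([(ca,(325.7,273.5)),(cb,q)]))
E
```

```text
top grip [347 209   8  10  48] [350.47916667 213.27083333]
side grip [353 239   6  21  76] [355.93421053 248.73684211]
(array([ 0.59441571, -0.03548328,  0.11546633]), [np.float64(0.00037541332834827013), np.float64(0.00037541332834809395)])
grip top-ray z 0.139 [ 0.58990433 -0.03398322  0.139     ]
grip top-ray z 0.12 [ 0.59324208 -0.03514743  0.12      ]
dish [274 265  21  22 354] [283.85875706 275.49717514] [0.45383368 0.12155658 0.018     ] diam 0.05163260563180241
pad [270 262  30  29 187] [287.25668449 278.13903743] [0.45339244 0.12093103 0.003     ]
lens [328 219  30  30 355] [344.10985915 231.65915493] [ 0.55443723 -0.02222542  0.091     ]
head [317 263  19  20 228] [325.62280702 273.75      ] [0.45217601 0.02075008 0.147     ]
foot [309 264  14  13  31] [0.46813292 0.04394287 0.022     ]
[0.45273024 0.02058573 0.147     ]
(array([0.45531372, 0.02040953, 0.14129393]), [np.float64(0.002254820520532393), np.float64(0.0022548205205326403)])
```

Checks against the text:

| Point | Measured (x, y), m | Check |
|---|---|---|
| Pivot | (0.4525, 0.0205) | |
| Dish | (0.4535, 0.121) | 100.7 mm from the pivot, 100 expected |
| Grip | (0.5935, −0.035) | 151 mm from the pivot, 150 expected; z 0.1155 is plausible |

The arm direction is −21.5° and needs to be about +89.5°. I'll approach the grip with the jaws tangential and turned half round, so the last joint has room for the swing.

```bash
cat > d.py <<'E'
import sys
from h import *
from scipy.spatial.transform import Rotation as R
def go(x,y,z,ang=None):
    s=sensors.state(); r=R.from_quat(s['tool_rot']); t=r.inv().apply(np.array([x,y,z])-s['tool_pos'])
    xa=r.as_matrix()[:,0]; a=np.degrees(np.arctan2(xa[1],xa[0]))
    print('t%.2f pos %s xang %.1f q7 %.2f F %s T %s gap %.3f'%(s['time'],s['tool_pos'].round(4),a,s['q'][6],s['force'].round(1),s['ft_torque'].round(2),s['finger_gap']))
    print('shift',t.round(4), 'yaw' ,None if ang is None else round(np.radians((a-ang)),3),'(mod 2pi)')
if __name__=='__main__': go(*map(float,sys.argv[1:]))
E
python3 d.py .5935 -.035 .2 -21.5
```

```text
t0.15 pos [0.242  0.6027 0.2398] xang 158.1 q7 -0.04 F [ 0.2 -0.  -0.4] T [-0.04  0.01  0.01] gap 1.000
shift [-0.5638 -0.4608  0.0407] yaw 3.135 (mod 2pi)
```

```bash
python3 -m pendant '[[[-0.045,-0.037,0],0.18],[[-0.09,-0.074,0],0.36],[[-0.135,-0.11,0],0.54],[[-0.18,-0.147,0],0.72],[[-0.225,-0.184,0],0.9]]' 1; python3 d.py .5935 -.035 .2 -21.5
```

```text
time: 0.78
tool_pos: [0.383, 0.3469, 0.2406]
tool_rot: [0.6, 0.8, 0.0, -0.0]
force: [1.1, 0.2, 0.1]
finger_gap: 1.0
t0.78 pos [0.383  0.3469 0.2406] xang 106.2 q7 -0.37 F [1.1 0.2 0.1] T [-0.03 -0.06  0.02] gap 1.000
shift [-0.4255  0.0954  0.0406] yaw 2.229 (mod 2pi)
```

```bash
python3 -m pendant '[[[-0.05,0.011,0],0.18],[[-0.1,0.022,0],0.36],[[-0.15,0.033,0],0.54],[[-0.2,0.044,0],0.72],[[-0.25,0.055,0],0.9]]' 1; python3 d.py .5935 -.035 .2 -21.5
```

```text
time: 1.4
tool_pos: [0.5068, 0.1234, 0.2406]
tool_rot: [0.888, 0.459, 0.0, -0.0]
force: [0.7, 0.1, 0.4]
finger_gap: 1.001
t1.40 pos [0.5068 0.1234 0.2406] xang 54.7 q7 -0.62 F [0.7 0.1 0.4] T [-0.02  0.06 -0.02] gap 1.001
shift [-0.0792  0.1623  0.0405] yaw 1.33 (mod 2pi)
```

```bash
python3 d.py .5935 -.035 .2 -21.5
```

```text
t1.40 pos [0.5068 0.1234 0.2406] xang 54.7 q7 -0.62 F [0.7 0.1 0.4] T [-0.02  0.06 -0.02] gap 1.001
shift [-0.0792  0.1623  0.0405] yaw 1.33 (mod 2pi)
```

```bash
python3 -m pendant '[[[-0.02,0.04,0],0.18],[[-0.04,0.08,0],0.36],[[-0.06,0.12,0],0.54],[[-0.08,0.162,0],0.72],[[-0.08,0.162,0.0],0.9]]' 1; python3 -m pendant '[[[0,0,0.01],0.15],[[0,0,0.02],0.3],[[0,0,0.03],0.4],[[0,0,0.03],0.4]]' 0; python3 - <<'E'
from h import *
save('wrist','w1');save('top','t1');save('side','s1')
E
python3 d.py .5935 -.035 .2 -21.5
```

```text
time: 2.02
tool_pos: [0.5938, -0.0389, 0.2407]
tool_rot: [1.0, 0.024, 0.0, 0.002]
force: [-0.6, 0.6, -0.7]
finger_gap: 1.004
time: 2.52
tool_pos: [0.5925, -0.0332, 0.2094]
tool_rot: [0.986, -0.168, -0.001, 0.0]
force: [-0.2, -1.6, -0.0]
finger_gap: 0.621
t2.67 pos [ 0.5934 -0.0338  0.211 ] xang -19.4 q7 -1.36 F [-0.4  0.6 -0.3] T [ 0.05  0.18 -0.02] gap 0.521
shift [0.0005 0.0011 0.011 ] yaw 0.037 (mod 2pi)
```

View pics/w1.png

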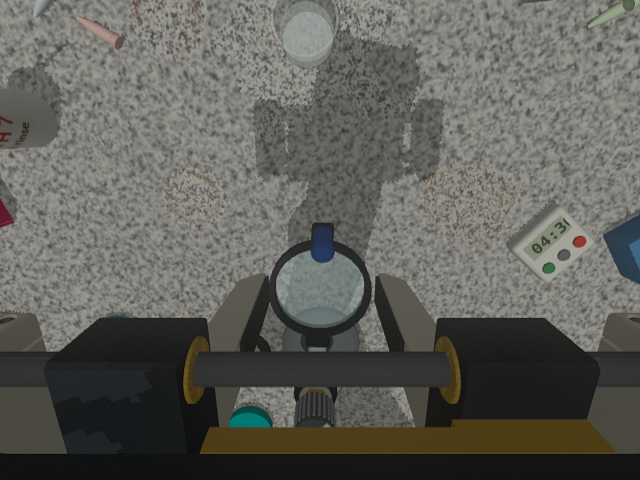

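View pics/s1.png

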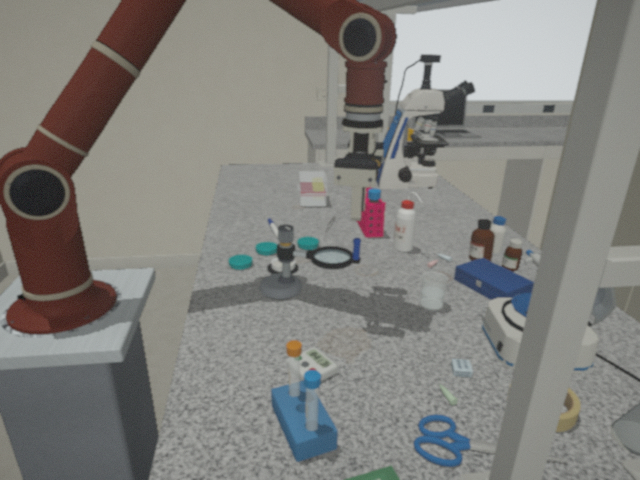

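The wrist view shows the blue peg at (322,225–262) between the jaws, beyond the lens at (321,287). The side view is clear. I'll check where the jaw centre meets the peg.

```bash
python3 - <<'E'
from h import *
w,cw=load('w1'); s,cs=load('side0'); t,ct=load('top0')
h=cv2.cvtColor(w,cv2.COLOR_RGB2HSV); m=((h[...,0]>105)&(h[...,0]<130)&(h[...,1]>130)); m[:, :290]=0;m[:,360:]=0;m[:210]=0;m[280:]=0
ys,xs=np.where(m); print(xs.min(),xs.max(),ys.min(),ys.max(),xs.mean(),ys.mean())
for top in [(.5935,-.035)]:
  for z in(.096,.139): print(z,proj(cw,(*top,z)),proj(cs,(*top,z)),proj(ct,(*top,z)))
o,d=ray(cw,(322.5,248)); print('cam',o)
print(tri([(cw,(xs.mean(),ys.mean())),(cs,(355.9,248.7))]), tri([(cw,(xs.mean(),ys.mean())),(ct,(350.5,213.3))]))
# glass disc
g=w.astype(int).sum(2); 
dk=((g<150)).astype(np.uint8)
for a in(-21.5,-20.5,-22.5): print(a,proj(cw,(.4525+.1*np.cos(np.radians(a)),.0205+.1*np.sin(np.radians(a)),.091)))
E
```

```text
312 333 227 261 322.5609756097561 246.58130081300814
0.096 [323.88430208 235.75002096] [354.80779971 257.34381755] [349.78000985 214.92703638]
0.139 [324.33602179 254.69729997] [355.80948401 238.0167524 ] [350.93699465 211.70897372]
cam [ 0.67020009 -0.05988599  0.3528052 ]
(array([ 0.59342023, -0.03386781,  0.11570798]), [np.float64(0.0017523767844713556), np.float64(0.001752376784471582)]) (array([ 0.59322743, -0.03445216,  0.1210295 ]), [np.float64(0.0007192892588796566), np.float64(0.0007192892588795839)])
-21.5 [321.5699677  291.03508288]
-20.5 [319.5450978  290.98423188]
-22.5 [323.59326242 291.11791456]
```

```bash
python3 -m pendant '[[[0,0.001,0.03],0.03],[[0,0.001,0.06],0.03],[[0,0.001,0.085],0.03],[[0,0.001,0.085],0.03]]' -0.2 10; python3 d.py .5933 -.0345 .124 -21.5;python3 -m pendant '[[[0,0,0],0],[[0,0,0],0],[[0,0,0],0],[[0,0,0],0]]' -1 10; python3 d.py .5933 -.0345 .124 -21.5
```

```text
time: 3.18
tool_pos: [0.5919, -0.0343, 0.1245]
tool_rot: [0.983, -0.184, -0.002, -0.0]
force: [1.0, 0.2, 0.5]
finger_gap: 0.402
t3.17 pos [ 0.5919 -0.0343  0.1245] xang -21.2 q7 -1.31 F [1.  0.2 0.5] T [0.02 0.17 0.02] gap 0.402
shift [ 0.0014 -0.0003  0.0005] yaw 0.006 (mod 2pi)
time: 3.68
tool_pos: [0.5938, -0.0345, 0.1268]
tool_rot: [0.983, -0.184, 0.001, -0.0]
force: [0.2, 1.0, 5.1]
finger_gap: 0.162
t3.67 pos [ 0.5938 -0.0345  0.1268] xang -21.2 q7 -1.31 F [0.2 1.  5.1] T [ 0.28  0.11 -0.04] gap 0.162
shift [-0.0005  0.0001  0.0028] yaw 0.006 (mod 2pi)
```

```bash
python3 -m pendant '[[[-0.0004,-0.0112,0],-0.075],[[-0.0034,-0.0335,0],-0.225],[[-0.0104,-0.0549,0],-0.375],[[-0.0202,-0.0752,0],-0.525],[[-0.0262,-0.0847,0],-0.6]]'; python3 - <<'E'
from h import *
import d
p=np.array([.4525,.0205]);s=sensors.state();v=s['tool_pos'][:2]-p;print(np.linalg.norm(v),np.degrees(np.arctan2(v[1],v[0])));d.go(.5,.1,.124)
save('top','t2')
E
```

```text
time: 4.3
tool_pos: [0.6014, 0.0517, 0.1269]
tool_rot: [0.993, 0.116, 0.003, 0.003]
force: [3.8, -3.0, 0.6]
finger_gap: 0.162
0.15212531173819657 11.850958370070305
t4.30 pos [0.6014 0.0517 0.1269] xang 13.3 q7 -0.97 F [ 3.8 -3.   0.6] T [-0.73 -0.47  0.01] gap 0.162
shift [-0.0876 -0.0703  0.002 ] yaw None (mod 2pi)
```

View pics/t2.png

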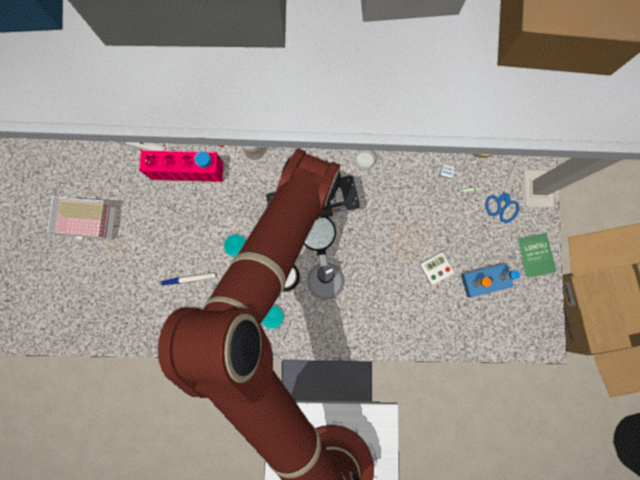

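The lens swung with the gripper to about +12°. Continuing.

```bash
python3 -m pendant '[[[-0.0017,-0.0224,0],-0.15],[[-0.0067,-0.0443,0],-0.3],[[-0.0149,-0.0652,0],-0.45],[[-0.0262,-0.0847,0],-0.6],[[-0.0353,-0.0966,0],-0.7]]'; python3 - <<'E'
from h import *
import d
p=np.array([.4525,.0205]);s=sensors.state();v=s['tool_pos'][:2]-p;print(np.linalg.norm(v),np.degrees(np.arctan2(v[1],v[0])));d.go(.5,.1,.124)
E
```

```text
time: 4.97
tool_pos: [0.5462, 0.1399, 0.1269]
tool_rot: [0.893, 0.45, 0.004, 0.002]
force: [6.7, 0.3, -0.2]
finger_gap: 0.168
0.15173993778898837 51.88161985040976
t4.97 pos [0.5462 0.1399 0.1269] xang 53.4 q7 -0.56 F [ 6.7  0.3 -0.2] T [-0.11 -1.09  0.04] gap 0.168
shift [-0.0596 -0.0133  0.0025] yaw None (mod 2pi)
```

```bash
python3 -m pendant '[[[-0.0017,-0.0224,0],-0.15],[[-0.0067,-0.0443,0],-0.3],[[-0.0149,-0.0652,0],-0.45],[[-0.0245,-0.0822,0],-0.58],[[-0.0288,-0.0884,0],-0.63]]';  python3 -m pendant '[[[0,0,0],0],[[0,0,0],0]]'; python3 - <<'E'
from h import *
import d
p=np.array([.4525,.0205]);s=sensors.state();v=s['tool_pos'][:2]-p;print(np.linalg.norm(v),np.degrees(np.arctan2(v[1],v[0])));d.go(.5,.1,.124)
save('top','t3');save('side','s3');save('wrist','w3')
E
```

```text
time: 5.6
tool_pos: [0.4568, 0.1709, 0.1268]
tool_rot: [0.71, 0.704, 0.003, 0.001]
force: [3.7, 3.0, 2.8]
finger_gap: 0.166
time: 5.85
tool_pos: [0.4557, 0.1708, 0.1266]
tool_rot: [0.711, 0.703, 0.001, -0.0]
force: [0.9, 3.6, 8.4]
finger_gap: 0.167
0.15032183412756012 88.78989446829036
t5.85 pos [0.4557 0.1708 0.1266] xang 89.3 q7 -0.18 F [0.9 3.6 8.4] T [ 0.73 -0.15  0.04] gap 0.167
shift [-0.0702  0.0452  0.0025] yaw None (mod 2pi)
```

View pics/t3.png

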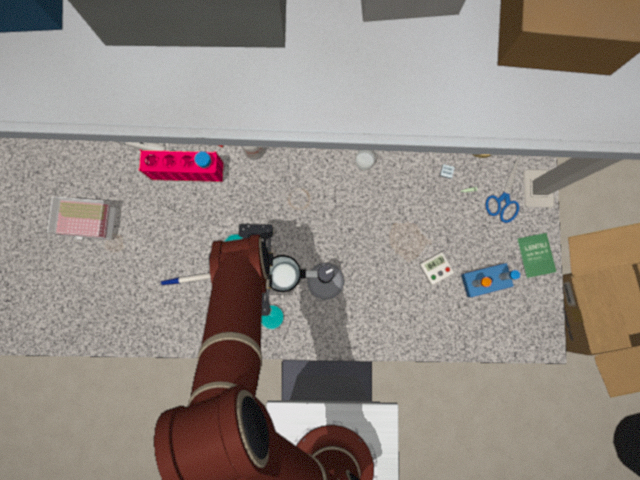

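View pics/w3.png

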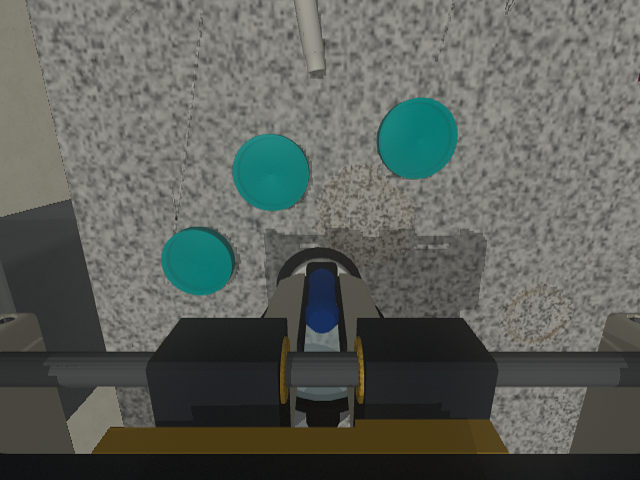

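View pics/s3.png

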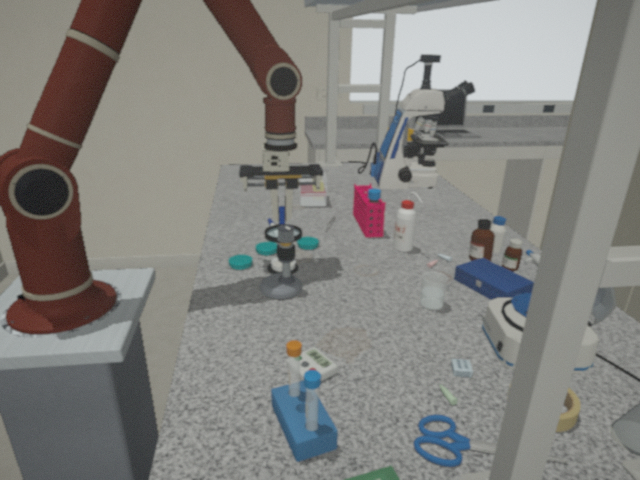

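In the top view the lens frame now covers the dish at about (285,273). I'll measure the frame.

```bash
python3 - <<'E'
from h import *
t,ct=load('t3')
print('expected px for lens over dish', proj(ct,(.4535,.1212,.097)), 'r', proj(ct,(.4535,.1212+.0435,.097)))
crop=t[235:315,245:350]
C=cv2.resize(crop,None,fx=7,fy=7,interpolation=cv2.INTER_CUBIC); cv2.imwrite('pics/c3.png',C[:,:,::-1])
for p in [(284.5,273)]: print(plane(ct,p,.097))
E
```

```text
expected px for lens over dish [281.77509834 273.81759699] r [262.92998013 273.56370258]
[0.45546856 0.114954   0.097     ]
```

View pics/c3.png

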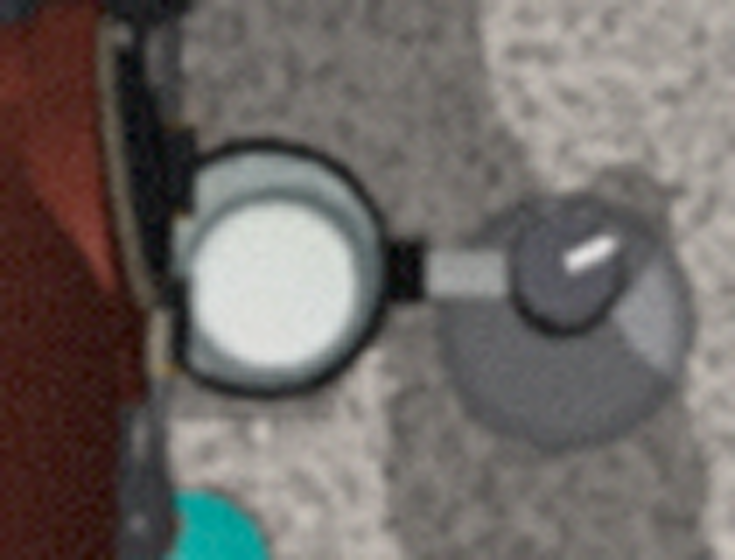

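The frame centre is at (281.5,272.9) against the expected (281.8,273.8), so the lens is about 2 mm from the dish centre. That's good. Now release, lift and go to the screw.

```bash
python3 -m pendant '[[[0,0,0],0],[[0,0,0],0],[[0,0,-0.02],0],[[0,0,-0.06],0],[[0,0,-0.09],0]]' -0.1; python3 d.py .4525 .0205 .21 180
```

```text
time: 6.62
tool_pos: [0.4537, 0.1684, 0.2161]
tool_rot: [0.712, 0.703, -0.002, -0.0]
force: [-0.1, 1.3, -0.0]
finger_gap: 0.448
t6.62 pos [0.4537 0.1684 0.2161] xang 89.3 q7 -0.24 F [-0.1  1.3 -0. ] T [-0.1   0.11 -0.02] gap 0.448
shift [-0.1479  0.0007  0.0063] yaw -1.584 (mod 2pi)
```

```bash
python3 -m pendant '[[[-0.03,0,0],-0.17],[[-0.06,0,0],-0.34],[[-0.09,0,0],-0.51],[[-0.12,0,0],-0.68],[[-0.148,0.001,0],-0.85]]' 0.2;python3 -m pendant '[[[0,0,0],-0.17],[[0,0,0],-0.34],[[0,0,0],-0.51],[[0,0,0],-0.68],[[0,0,0],-0.73]]' ; python3 d.py .4525 .0205 .21 180; python3 - <<'E'
from h import *
save('top','t4');save('side','s4');save('wrist','w4')
E
```

```text
time: 7.25
tool_pos: [0.4524, 0.0197, 0.2148]
tool_rot: [0.356, 0.934, -0.001, -0.002]
force: [0.0, 0.5, -0.8]
finger_gap: 0.598
time: 7.88
tool_pos: [0.4525, 0.0206, 0.2147]
tool_rot: [0.001, 1.0, -0.0, -0.002]
force: [-0.0, -0.1, -0.1]
finger_gap: 0.6
t7.88 pos [0.4525 0.0206 0.2147] xang 179.9 q7 1.44 F [-0.  -0.1 -0.1] T [ 0.05 -0.    0.03] gap 0.600
shift [-0.     -0.0001  0.0047] yaw -0.001 (mod 2pi)
```

View pics/t4.png

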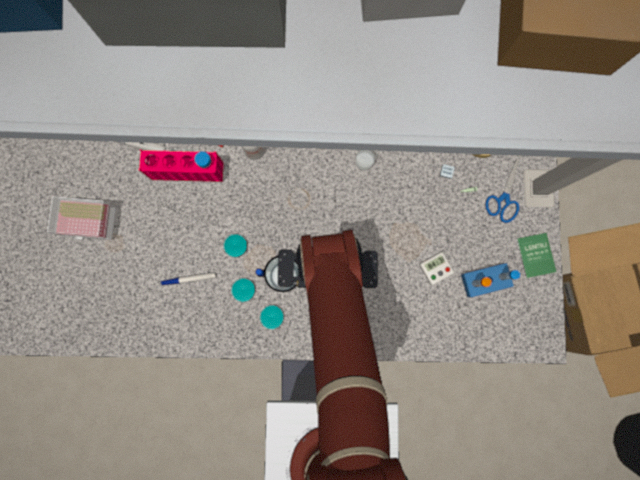

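View pics/w4.png

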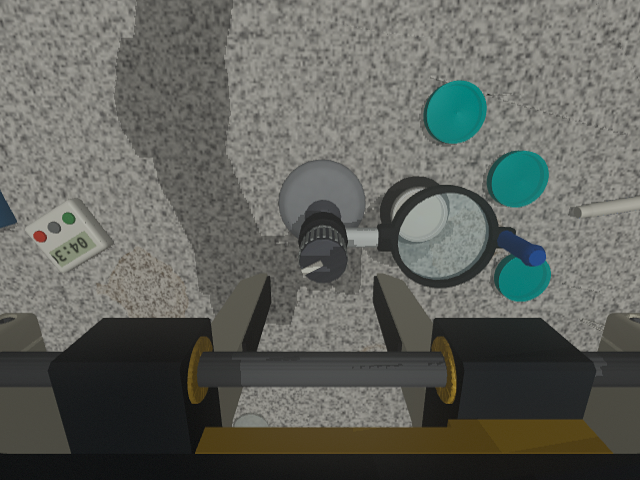

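View pics/s4.png

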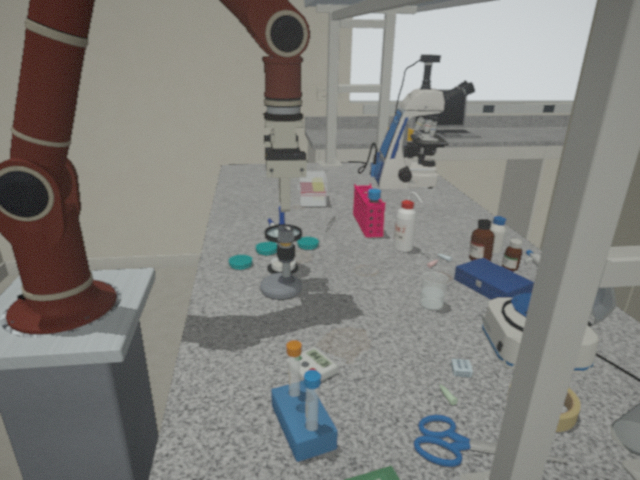

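The wrist view shows the screw head top at about (323,262) with its white line at (313,268), and the lens over the dish at (443,236). I'll check these numerically.

```bash
python3 - <<'E'
from h import *
w,cw=load('w4'); t0,ct=load('top0')
C=cv2.resize(w[200:300,270:380],None,fx=5,fy=5,interpolation=cv2.INTER_CUBIC); cv2.imwrite('pics/c4.png',C[:,:,::-1])
print('head',plane(cw,(323,261.5),.147),tri([(cw,(323,261.5)),(ct,(325.7,273.5))]))
print('lens',plane(cw,(444,236),.097),plane(cw,(444,236),.094))
print('pred head top',proj(cw,(.4525,.0205,.147)), 'lens on dish',proj(cw,(.4535,.1212,.097)))
def line(w,ci,roi):
    x0,y0,x1,y1=roi; s=w[y0:y1,x0:x1].astype(int); m=(s.min(2)>175)
    ys,xs=np.where(m); P=np.array([plane(ci,(x+x0,y+y0),.147)[:2] for x,y in zip(xs,ys)])
    u,_,vt=np.linalg.svd(P-P.mean(0)); return len(xs),P.mean(0),np.degrees(np.arctan2(vt[0][1],vt[0][0])),P.mean(0)-[.4525,.0205]
print(line(w,cw,(298,245,348,285)))
E
```

```text
head [0.45487082 0.02209807 0.147     ] (array([0.45231522, 0.02137908, 0.15361167]), [np.float64(0.0007008151223365227), np.float64(0.0007008151223365164)])
lens [0.4525516  0.12099497 0.097     ] [0.45347778 0.12213585 0.094     ]
pred head top [320.61927856 258.21935459] lens on dish [444.13282532 237.10940033]<stdin>:10: RuntimeWarning: Mean of empty slice.
  ret = ret.dtype.type(ret / rcount)
Traceback (most recent call last):
numpy.linalg.LinAlgError: 1-dimensional array given. Array must be at least two-dimensional
```

View pics/c4.png

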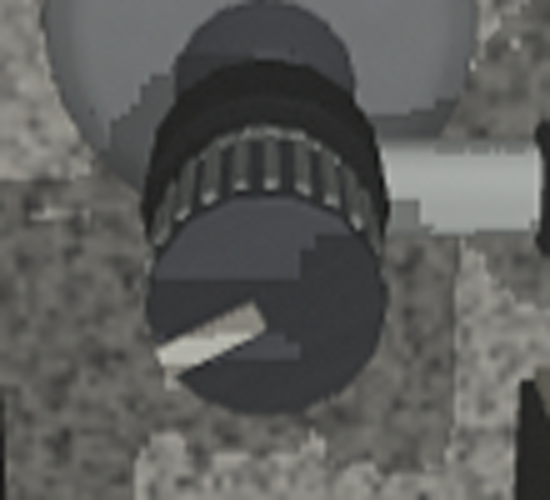

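The head measures (0.4545,0.0215) here and (0.4525,0.0205) from the top view, so I'll use the mean. Descend and grip.

```bash
python3 -m pendant '[[[-0.001,0,0.03],0],[[-0.001,0,0.06],0],[[-0.001,0,0.077],0],[[-0.001,0,0.077],0]]' ; python3 d.py .4535 .021 .138 180;python3 -m pendant '[[[0,0,0],0],[[0,0,0],0],[[0,0,0],0],[[0,0,0],0]]' -1 15; python3 d.py .4535 .021 .138 180
```

```text
time: 8.52
tool_pos: [0.4536, 0.0212, 0.1374]
tool_rot: [0.001, 1.0, -0.0, -0.002]
force: [0.3, -0.4, -0.6]
finger_gap: 0.6
t8.53 pos [0.4536 0.0212 0.1374] xang 179.8 q7 1.42 F [ 0.3 -0.4 -0.6] T [ 0.02  0.01 -0.01] gap 0.600
shift [ 0.0001 -0.0002 -0.0006] yaw -0.003 (mod 2pi)
time: 9.02
tool_pos: [0.4554, 0.0214, 0.1393]
tool_rot: [0.001, 1.0, -0.0, 0.001]
force: [-1.8, -0.2, 3.3]
finger_gap: 0.354
t9.03 pos [0.4554 0.0214 0.1393] xang 179.9 q7 1.42 F [-1.8 -0.2  3.3] T [ 0.01  0.07 -0.03] gap 0.354
shift [ 0.0019 -0.0005  0.0013] yaw -0.002 (mod 2pi)
```

The jaws are gripping (gap 32.9 mm, head 33 mm). Now turn clockwise, which is +yaw, while watching the torque.

```bash
python3 -m pendant '[[[0,0,0],0.15],[[0,0,0],0.3],[[0,0,0],0.45],[[0,0,0],0.6],[[0,0,0],0.75]]' - 20; python3 d.py .4535 .021 .138 180;python3 -m pendant '[[[0,0,0],0.15],[[0,0,0],0.3],[[0,0,0],0.45],[[0,0,0],0.6],[[0,0,0],0.75]]'; python3 d.py .4535 .021 .138 180;  python3 - <<'E'
from h import *
save('side','s5');w,_=save('wrist','w5')
C=cv2.resize(w[180:480,170:470],None,fx=2,fy=2); cv2.imwrite('pics/c5.png',C[:,:,::-1])
E
```

```text
time: 9.65
tool_pos: [0.4553, 0.0212, 0.1393]
tool_rot: [0.369, 0.929, 0.0, 0.0]
force: [-0.4, -0.7, 4.3]
finger_gap: 0.349
t9.65 pos [0.4553 0.0212 0.1393] xang 136.7 q7 0.86 F [-0.4 -0.7  4.3] T [-0.2   0.14  0.08] gap 0.349
shift [ 0.0012 -0.0014  0.0013] yaw -0.756 (mod 2pi)
time: 10.28
tool_pos: [0.455, 0.021, 0.1393]
tool_rot: [0.684, 0.729, 0.0, 0.0]
force: [-1.9, -1.1, 4.7]
finger_gap: 0.349
t10.28 pos [0.455  0.021  0.1393] xang 93.7 q7 0.31 F [-1.9 -1.1  4.7] T [-0.32  0.4   0.05] gap 0.349
shift [ 0.0001 -0.0015  0.0013] yaw -1.506 (mod 2pi)
```

View pics/w5.png

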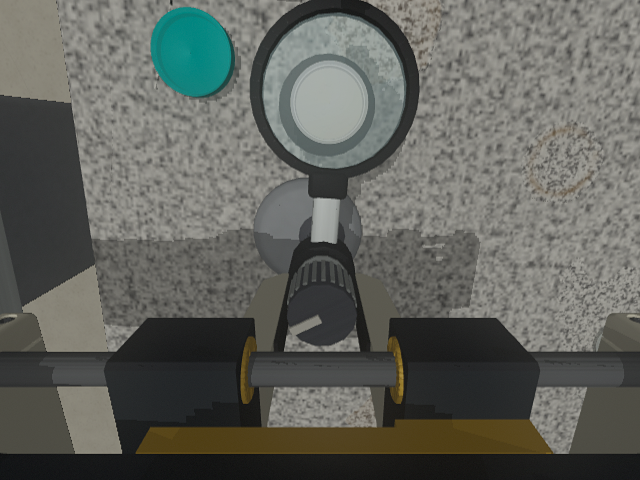

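The white line keeps its place in the gripper frame, at (290,330)–(320,320), so the head is turning with the fingers. It has gone 1.50 rad so far. I'll continue in smaller steps and watch for the stop.

```bash
python3 -m pendant '[[[0,0,0],0.1],[[0,0,0],0.2],[[0,0,0],0.3],[[0,0,0],0.4]]'; python3 d.py .4535 .021 .138 180;python3 -m pendant '[[[0,0,0],0.1],[[0,0,0],0.2]]'; python3 d.py .4535 .021 .138 180
```

```text
time: 10.88
tool_pos: [0.4548, 0.021, 0.1393]
tool_rot: [0.815, 0.58, 0.0, 0.0]
force: [-1.9, -0.8, 6.0]
finger_gap: 0.349
t10.88 pos [0.4548 0.021  0.1393] xang 70.9 q7 0.01 F [-1.9 -0.8  6. ] T [-0.28  0.48  0.08] gap 0.349
shift [-0.0005 -0.0013  0.0013] yaw -1.905 (mod 2pi)
time: 11.12
tool_pos: [0.455, 0.0214, 0.1392]
tool_rot: [0.868, 0.497, 0.0, 0.0]
force: [-0.9, 1.2, 4.0]
finger_gap: 0.352
t11.12 pos [0.455  0.0214 0.1392] xang 59.6 q7 -0.13 F [-0.9  1.2  4. ] T [-0.08  0.26  0.46] gap 0.352
shift [-0.0011 -0.0011  0.0012] yaw -2.102 (mod 2pi)
```

The torque about z jumped from 0.08 to 0.46 N m near 2.1 rad. I'll push slightly further and look at the line for slip.

```bash
python3 -m pendant '[[[0,0,0],0.08],[[0,0,0],0.08]]'; python3 d.py .4535 .021 .138 180;  python3 - <<'E'
from h import *
w,_=save('wrist','w6'); a,_=load('w5')
C=np.hstack([cv2.resize(x[230:360,250:400],None,fx=2.6,fy=2.6,interpolation=cv2.INTER_CUBIC) for x in(a,w)]); cv2.imwrite('pics/c6.png',C[:,:,::-1])
E
```

```text
time: 11.38
tool_pos: [0.4551, 0.0216, 0.1392]
tool_rot: [0.887, 0.462, 0.0, 0.0]
force: [-1.1, 0.3, 4.9]
finger_gap: 0.353
t11.38 pos [0.4551 0.0216 0.1392] xang 55.1 q7 -0.19 F [-1.1  0.3  4.9] T [-0.06  0.34  0.17] gap 0.353
shift [-0.0014 -0.001   0.0012] yaw -2.18 (mod 2pi)
```

View pics/c6.png

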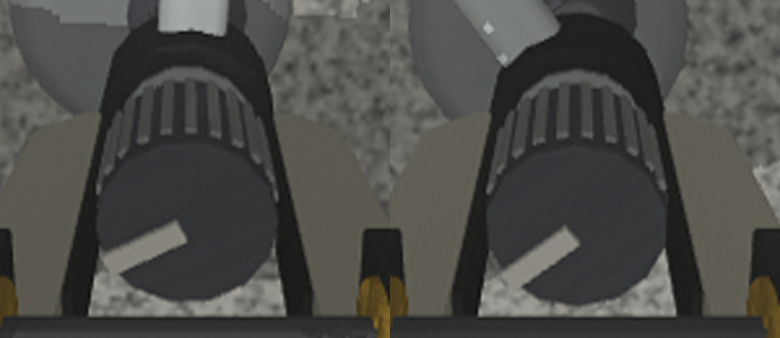

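The line turned about 7° in the image relative to the jaws, so the head slipped against the stop. To confirm, I'll measure the line's world direction, push a bit more and see whether it stays put.

```bash
cat > ln.py <<'E'
from h import *
def line(fn,z=.147):
    w,ci=load(fn); c=proj(ci,(.4535,.021,z)).astype(int)
    R=26; x0,y0=c[0]-R,c[1]-R; s=w[y0:y0+2*R,x0:x0+2*R].astype(int)
    m=((s.min(2)>115)&(s.max(2)-s.min(2)<45)).astype(np.uint8)
    n,l,st,ce=cv2.connectedComponentsWithStats(m)
    best=None
    for i in range(1,n):
        if 40<st[i,4]<500:
            d=np.hypot(*(ce[i]-R))
            if best is None or d<best[0]: best=(d,i)
    i=best[1]; ys,xs=np.where(l==i)
    P=np.array([plane(ci,(x+x0,y+y0),z)[:2] for x,y in zip(xs,ys)])
    u,_,vt=np.linalg.svd(P-P.mean(0)); v=vt[0]
    if v@(P.mean(0)-plane(ci,proj(ci,(.4535,.021,z)),z)[:2])<0: v=-v
    return st[i].tolist(), np.degrees(np.arctan2(v[1],v[0])).round(1),(np.ptp((P-P.mean(0))@v)*1000).round(1)
if __name__=='__main__':
    import sys
    for f in sys.argv[1:]:
        try: print(f,line(f))
        except Exception as e: print(f,e)
E
python3 ln.py w4 w5 w6; python3 -m pendant '[[[0,0,0],0.1],[[0,0,0],0.1]]'; python3 d.py .4535 .021 .138 180;  python3 - <<'E'
from h import *
w,_=save('wrist','w7')
E
python3 ln.py w7
```

```text
w4 ([6, 29, 22, 16, 127], np.float64(-60.6), np.float64(15.8))
w5 ([0, 24, 30, 28, 292], np.float64(-134.7), np.float64(18.7))
w6 ([0, 23, 29, 29, 319], np.float64(-165.6), np.float64(18.7))
time: 11.68
tool_pos: [0.4551, 0.0216, 0.1391]
tool_rot: [0.909, 0.417, 0.0, -0.0]
force: [-0.9, 0.2, 4.5]
finger_gap: 0.35
t11.68 pos [0.4551 0.0216 0.1391] xang 49.3 q7 -0.26 F [-0.9  0.2  4.5] T [-0.09  0.34  0.16] gap 0.350
shift [-0.0015 -0.0008  0.0011] yaw -2.28 (mod 2pi)
w7 ([0, 23, 29, 29, 331], np.float64(-167.4), np.float64(18.5))
```

```bash
cat > ln.py <<'E'
from h import *
def line(fn,z=.147):
    w,ci=load(fn)
    c=proj(ci,(.4545,.0215,z)).astype(int); pts=[]
    for y in range(c[1]-35,c[1]+36):
        for x in range(c[0]-40,c[0]+41):
            if y<480 and w[y,x].astype(int).min()>105:
                p=plane(ci,(x,y),z)[:2]
                if np.hypot(*(p-[.4545,.0215]))<.0155: pts.append((*p,x,y))
    P=np.array(pts); v=np.linalg.svd(P[:,:2]-P[:,:2].mean(0))[2][0]
    if v@(P[:,:2].mean(0)-[.4545,.0215])<0: v=-v
    a=(P[:,:2]-P[:,:2].mean(0))
    n=np.array([-v[1],v[0]])
    return len(P),P[:,2:].mean(0).round(0),np.degrees(np.arctan2(v[1],v[0])).round(1),'len %.1f wid %.1f mm'%(np.ptp(a@v)*1e3,np.ptp(a@n)*1e3)
if __name__=='__main__':
    import sys
    for f in sys.argv[1:]: print(f,line(f))
E
python3 ln.py w4 w5 w6 w7
```

```text
w4 (128, array([312., 267.]), np.float64(-63.6), 'len 14.2 wid 4.4 mm')
w5 (306, array([306., 328.]), np.float64(-161.5), 'len 21.3 wid 16.9 mm')
w6 (316, array([310., 332.]), np.float64(137.7), 'len 26.2 wid 16.1 mm')
w7 (336, array([312., 334.]), np.float64(127.6), 'len 28.2 wid 16.1 mm')
```

```bash
cat > ln.py <<'E'
from h import *
def line(fn,z=.147):
    w,ci=load(fn); m=np.zeros((480,640),np.uint8)
    c=proj(ci,(.4545,.0215,z)).astype(int)
    for y in range(c[1]-35,min(480,c[1]+36)):
        for x in range(c[0]-45,c[0]+46):
            m[y,x]=w[y,x].astype(int).min()>105 and np.hypot(*(plane(ci,(x,y),z)[:2]-[.4545,.0215]))<.0165
    n,l,st,ce=cv2.connectedComponentsWithStats(m,connectivity=4); out=[]
    for i in range(1,n):
        if st[i,4]<50: continue
        ys,xs=np.where(l==i); P=np.array([plane(ci,(x,y),z)[:2] for x,y in zip(xs,ys)]); a=P-P.mean(0); v=np.linalg.svd(a)[2][0]
        if v@(P.mean(0)-[.4545,.0215])<0: v=-v
        out.append((int(st[i,4]),ce[i].round(0).tolist(),round(float(np.degrees(np.arctan2(v[1],v[0]))),1),'len %.1f wid %.1f'%(np.ptp(a@v)*1e3,np.ptp(a@[-v[1],v[0]])*1e3)))
    return c,out
if __name__=='__main__':
    import sys
    for f in sys.argv[1:]: print(f,*line(f))
E
python3 ln.py w4 w5 w6 w7
```

```text
w4 [322 260] [(136, [312.0, 268.0], -63.2, 'len 15.1 wid 4.6')]
w5 [319 317] [(347, [305.0, 330.0], -112.8, 'len 16.7 wid 16.6'), (62, [332.0, 345.0], 24.6, 'len 11.2 wid 2.2')]
w6 [320 320] [(348, [307.0, 334.0], -152.3, 'len 16.6 wid 14.7'), (56, [349.0, 336.0], 20.9, 'len 12.0 wid 1.6'), (58, [329.0, 348.0], -21.0, 'len 9.2 wid 1.9')]
w7 [321 320] [(489, [315.0, 337.0], 130.8, 'len 30.2 wid 17.2')]
```

```bash
python3 - <<'E'
from h import *
C=np.hstack([cv2.resize(load(f)[0][280:360,280:360],None,fx=3.3,fy=3.3,interpolation=cv2.INTER_CUBIC) for f in('w5','w6','w7')]); cv2.imwrite('pics/c7.png',C[:,:,::-1])
E
```

```text
(no output)
```

View pics/c7.png

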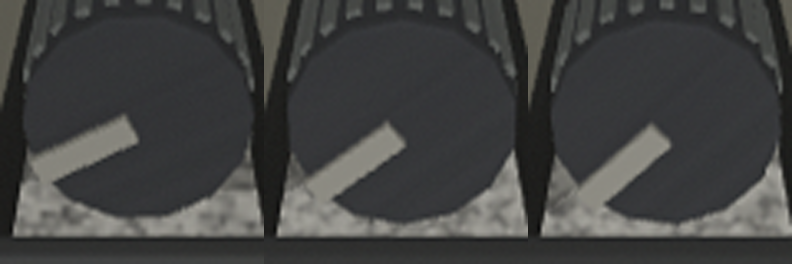

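```bash
python3 - <<'E'
from h import *
for f,o,i in [('w5',(42,170),(130,128)),('w6',(51,190),(132,134)),('w7',(62,200),(134,136))]:
    _,ci=load(f); a=plane(ci,np.array(o)/3.3+280-.35,.147);b=plane(ci,np.array(i)/3.3+280-.35,.147); v=a-b
    print(f,np.degrees(np.arctan2(v[1],v[0])).round(1),np.linalg.norm(v[:2]),b)
E
```

```text
w5 -148.2 0.014084947643113866 [0.45409081 0.02124424 0.147     ]
w6 -176.8 0.014570747040976217 [0.45398873 0.02172683 0.147     ]
w7 -175.4 0.01451474475470493 [0.45398794 0.02143826 0.147     ]
```

The line stayed at −177°/−175° while the jaws turned a further 5.8°. It has gone 114° (1.99 rad) in all from −62°, so the screw is seated. Now back off 1.57 rad.

```bash
python3 -m pendant '[[[0,0,0],-0.14],[[0,0,0],-0.28],[[0,0,0],-0.42],[[0,0,0],-0.56],[[0,0,0],-0.7]]' - 25; python3 d.py .4535 .021 .138 180;python3 -m pendant '[[[0,0,0],-0.14],[[0,0,0],-0.28],[[0,0,0],-0.42],[[0,0,0],-0.56],[[0,0,0],-0.7]]';python3 -m pendant '[[[0,0,0],-0.1],[[0,0,0],-0.17],[[0,0,0],-0.17],[[0,0,0],-0.17]]'; python3 d.py .4535 .021 .138 180;  python3 - <<'E'
from h import *
w,_=save('wrist','w8');save('side','s8');save('top','t8')
C=cv2.resize(w[260:360,260:380],None,fx=5,fy=5,interpolation=cv2.INTER_CUBIC); cv2.imwrite('pics/c8.png',C[:,:,::-1])
E
```

```text
time: 12.35
tool_pos: [0.455, 0.0217, 0.1392]
tool_rot: [0.709, 0.705, 0.0, -0.0]
force: [-0.6, 0.2, 4.6]
finger_gap: 0.351
t12.35 pos [0.455  0.0217 0.1392] xang 89.6 q7 0.25 F [-0.6  0.2  4.6] T [-0.01  0.3  -0.07] gap 0.351
shift [-0.0007 -0.0015  0.0012] yaw -1.577 (mod 2pi)
time: 12.98
tool_pos: [0.4548, 0.0217, 0.1392]
tool_rot: [0.425, 0.905, 0.0, -0.0]
force: [-1.0, 0.3, 4.5]
finger_gap: 0.354
time: 13.48
tool_pos: [0.4548, 0.0216, 0.1391]
tool_rot: [0.349, 0.937, 0.0, -0.0]
force: [-1.6, 0.8, 5.8]
finger_gap: 0.348
t13.47 pos [0.4548 0.0216 0.1391] xang 139.2 q7 0.89 F [-1.6  0.8  5.8] T [-0.04  0.37  0.1 ] gap 0.348
shift [ 0.0006 -0.0013  0.0011] yaw -0.712 (mod 2pi)
```

View pics/c8.png

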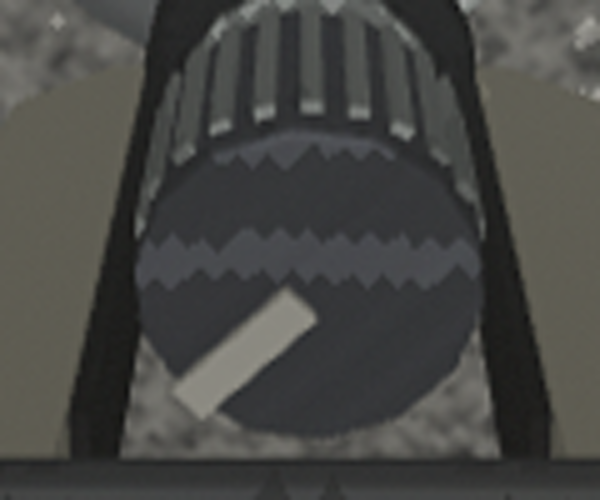

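View pics/w8.png

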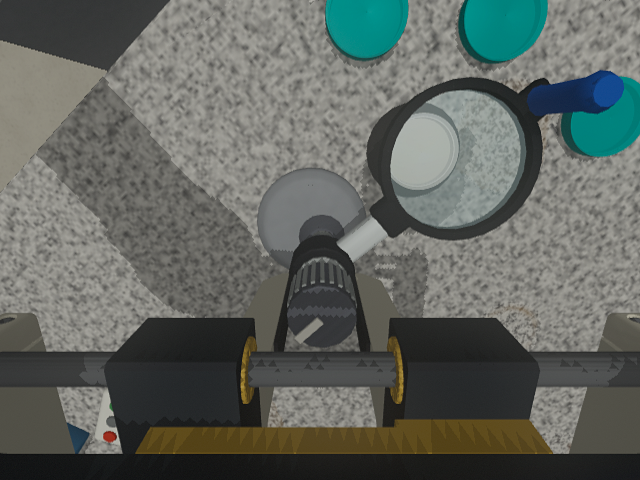

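View pics/t8.png

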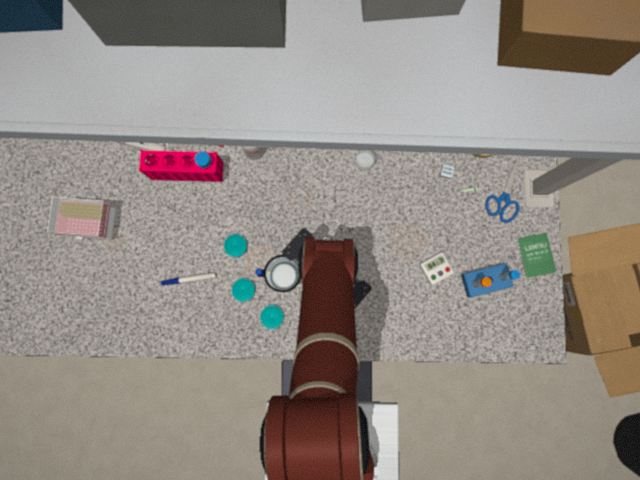

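```bash
python3 - <<'E'
from h import *
_,ci=load('w8'); off=np.array([260,260])
a=plane(ci,np.array((195,403))/5+off-.4,.147);b=plane(ci,np.array((303,303))/5+off-.4,.147);v=a-b
print('line',np.degrees(np.arctan2(v[1],v[0])),np.linalg.norm(v))
print('pred lens/dish px wrist',proj(ci,(.4535,.1212,.097)),'frame bbox centre ~',(455,158), plane(ci,(455,158),.097))
t,ct=load('t8'); 
print('pred lens top',proj(ct,(.4535,.1212,.097)))
C=cv2.resize(t[245:300,250:310],None,fx=9,fy=9,interpolation=cv2.INTER_CUBIC); cv2.imwrite('pics/c9.png',C[:,:,::-1])
E
```

```text
line -84.44873321450706 0.014662943223997043
pred lens/dish px wrist [457.77326661 162.04906974] frame bbox centre ~ (455, 158) [0.45072482 0.12127618 0.097     ]
pred lens top [281.77509834 273.81759699]
```

View pics/c9.png

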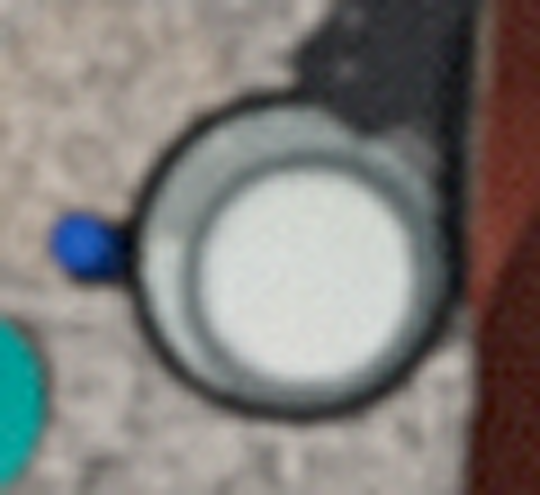

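Final state:
- The line is at −84°, about 92° back from the seat.
- The frame centre is at (282.7,273.0) against a target of (281.8,273.8), about 3 mm off.
- The dish centre is at (283.7,275.0) against (283.9,275.5) at the start, so it has not moved.

I'll let it settle, check once more and hand in.

```bash
python3 -m pendant '[[[0,0,0],0],[[0,0,0],0],[[0,0,0],0]]' -1 25; python3 -c "
from h import *
s=sensors.state();print(abs(s['qd']).max(),s['ft_torque'].round(2),s['finger_gap'],order.sign_off())"
```

```text
time: 14.0
tool_pos: [0.4548, 0.0216, 0.1391]
tool_rot: [0.349, 0.937, 0.0, -0.0]
force: [-1.3, 0.1, 6.1]
finger_gap: 0.352
the job is handed in; nothing more can be done
0.0015009815057692405 [0.04 0.37 0.06] 0.3523802549237559 None
```

I swung the lens over the dish by the blue grip, screwed the thumbscrew down until it seated, backed it off a quarter turn, and handed in at about 14 s with the jaws still gripping it. The hand-in gave no verdict.

- **Lens over the dish:** the last top view puts the lens frame about 3 mm from the dish centre, within the 15 mm limit. The dish is within about 1 px of where it started.
- **Seating:** after about 1.99 rad clockwise, the torque about z jumped from 0.08 to 0.46 N m. The white line then stayed put while the jaws slipped a further 6°.
- **Back-off:** the jaws turned back 89.9°. The white line shows about 92° (1.60 rad), inside 1.32–1.82 rad.
- **Grip:** the gap reads 33 mm, matching the head. The grip is commanded at 25 N, but I could not read the contact force directly. The joints were still.

**What disagreed or was not measured:**
- **Head position:** the top and wrist views differed by about 2 mm, so I used the mean.
- **Upward force:** 4–6 N stayed on the tool while gripping, cause unknown. It is well below the limits.
- **White line:** my automatic line finder failed in the views with the jaws on the head. I picked the line's ends by eye in close crops there.
- **Bystanders:** I checked the timer, marker and other small items only by eye. The timer and marker looked unmoved in the last top view. I did not look for the forceps separately.

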